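# Plant the price board in the basket that lacks one

### The arm

A 6-joint arm with a two-finger parallel gripper is mounted at the origin on the work surface. World frame = base frame: x ahead of the robot, y to its left, z up, the work surface at z = 0. Lengths are in m, angles in degrees, forces in N, time in s.
With the tool pointing down it reaches from about 0.4 to 0.825 m from the base axis. Payload 7 kg.
Tool frame: the origin (TCP) lies at the very end of the fingers, on their centre line; the grasp point (between the pads) lies 19 mm behind it; x points along the fingers, y is the direction in which the jaws open and shut, and the axes are right-handed (so a half turn about x gives the same grasp; the last joint's range is limited). The gripper opens to 88 mm and grips with 3 to 60 N. Pads are 19 mm wide; open, the fingers measure 130 mm over their backs; the gripper's body (78 mm by 193 mm) begins 47 mm behind the grasp point.
Start: joints at [-53.967, 20.546, 0.682, 0, -70.136, -16.507], TCP at [0.226, -0.636, 0.191] pointing down, gripper open.
Joint ranges: [-176.03, 176.03], [-82.01, 121.73], [-58.28, 71.71], [-173.87, 95.51], [-174.79, -0.11], [-173.66, 173.66]. Speed limits (degrees/s): [136.94, 136.94, 172.46, 180, 180, 180].

### API

Orientations are given as [roll, pitch, yaw] about the fixed x, y, z axes, in that order (R = Rz(yaw) Ry(pitch) Rx(roll)).
In Python, from plant import monitor, eyes, ticket gives the robot as it stands. The module is installed in compiled form; this text tells all that it offers.
- The arm moves only by the shell command python3 -m crank 'ROWS'. ROWS is JSON, a list of rows, each an object with "linear": the shift along the world's x, y, z in units of 60 mm (1.0 is 60 mm), a list of three; "rot": the turn, a rotation vector about the world's x, y, z in units of 5 degrees (1.0 is 5 degrees), a list of three; "hand": the opening, from 0 (shut) to 1 (fully open). In form: [{"linear": [tx, ty, tz], "rot": [ax, ay, az], "hand": hand}, ...]. A call has 1 to 20 rows; each row shifts and turns the pose as measured when the row begins; what a row does not reach is not made up. A row lasts 1/8 s, in which the tool goes at most 62.5 mm and 10.7 degrees, less where a joint would pass 70% of its speed; a pose out of reach is approached as far as the arm can. A call is refused whole if a number of a shift passes 1 or a number of a turn 1, either way. A call with a gripper value outside its range is refused whole. The fingers move at their own pace and stop on an object; the grip force is fixed at half the most. Time passes only in rows, so rows that do not move let the fingers close. It gives the time, the measured TCP pose, the force and the opening at its end, in the units of the state.
- monitor.get_obs(): the state, without advancing time (a new reading comes with each control period).
- eyes.snapshot(name): name is "side" or "top"; returns a dict with "image" (420x560x3 uint8, red, green, blue), "depth" (420x560 float32, m along the optical axis (not along the pixel's ray), 0 where there is no reading), "K" (3x3 intrinsics, pixels), "camera_from_world" (4x4, takes a point from world to camera coordinates). Camera axes: x right, y up, looking along -z (the intrinsics and any distortion apply to the point x, -y, -z); pixel columns grow to the right and rows downward; lengths in m; the calibration is good to about 2 mm. A picture is of the moment at which its call begins.
- ticket.close_job(): hands the job in, once; it reports no verdict.
The state is a dict: "clock": time; "joint_pos": joint angles; "qvel": joint speeds; "tau": joint torques, N m; "tool_pos": TCP position; "orientation": TCP orientation; "force": force on the tool from outside, world axes, zero at the start; "moment": the same for the moment, N m; "opening": finger opening in m.
Only numpy, scipy, OpenCV 4.12 (cv2) and the standard library are available. Lean on these libraries where they do the work, as an engineer would, in place of code of your own. Each camera call takes 0.05 s, during which the arm holds its last target.

### The job

One of the two spice baskets with a steel sleeve on its edge has no price board. Take the rectangular board out of the wooden stock block and put its pin into that empty sleeve, fully home so that the collar sits on the sleeve, with the board parallel to the basket edge that carries the sleeve, then let go. Leave the round board, the other basket's board and the spice jar where they are.

Things in the scene. Friction and masses are not known exactly. Their poses are not given: they have to be found in the camera images.
- board_rect: Loose price board, about 70 g: blank wooden rectangle 70 mm wide (its y) x 10 thick (its x) x 60 tall, spanning z = 6 to 66 mm; under it a steel collar 26 mm across, 6 thick; under that a pin 6 mm in diameter, round tip, reaching 45 mm below the collar. Origin: centre of the collar's underside, z up. Starts upright in either hole of the stock block, collar on the block.
- board_round: The other board in the stock block, to be left alone: same pin and collar, but a wooden disc 66 mm across and 10 mm thick (axis along its x), its top 71 mm above the origin. Origin: centre of the collar's underside; z up.
- board_other: A rectangular board exactly like board_rect that already stands in the other basket's sleeve, to be left alone. Origin: centre of the collar's underside; z up.
- block: Wooden stock block, fixed, 55 mm (x) x 190 mm (y) x 60 mm tall, with two upright holes of 9 mm diameter, 52 mm deep, at y = -55 and +55 mm. Origin: centre of its underside. The boards in it stand with their wide sides along the block's length, within about 7 degrees.
- basket_bare: The pink plastic basket without a board, fixed: 200 mm long (x) x 140 mm wide (y) x 85 mm tall (89 mm over its rolled rim), filled with cartons that stay below the rim. Origin: centre of its underside, z up; the edge that carries the sleeve is at its -x end (towards the robot) and runs along its y.
- basket_bare_mouth (a point): Mouth centre of the empty upright steel sleeve on basket_bare, 120 mm from the basket's centre towards its -x, 100 mm above the table. Sleeve 52 mm long, open at both ends; 9 mm bore, widening over the top 8 mm to a funnel about 20 mm across; the collar comes to rest on its rim, 28 mm across. Axes as the basket's.
- basket_signed: The other basket, same shape and sleeve, with board_other in its sleeve; fixed. Origin: centre of its underside. Either basket may be the left one.
- jar: Closed spice jar with white cap, loose, 52 mm across, 85 mm tall, standing on the table, to be left alone. Origin: centre of its underside.
Not all that is in view belongs to the job. Leave any blue look-alike of the board_rect alone.

How it is judged (in metres and radians):
At the end, for the whole second after the job is handed in: The rectangular board stands at rest and released in the empty sleeve: its collar within 4 mm of the sleeve's centre and no more than 3 mm above the mouth, upright within 6 degrees, and parallel to the basket edge that carries the sleeve within 15 degrees (either face forward) (horizontal distance between board_rect and basket_bare_mouth below 0.004 m and z of board_rect in the frame of basket_bare_mouth between -0.004 and 0.003 m and angle between board_rect's own z axis and vertical below 0.1 rad and angle between the x axis of board_rect and the x axis of basket_bare, either way round below 0.26 rad and linear speed of board_rect below 0.02 m/s); the robot touches nothing.
It fails at once if the round board is moved by more than 15 mm (distance of board_round from where it was at the start of the episode above 0.015 m).
It fails at once if the other basket's board is moved by more than 15 mm (distance of board_other from where it was at the start of the episode above 0.015 m).
It fails at once if the jar is moved by more than 20 mm (distance of jar from where it was at the start of the episode above 0.02 m).
It also fails if it takes over 38 s, if anything falls off the work surface, if the arm or the gripper's body presses on something with over 40 N, if the wrist force passes 120 N, or if a joint passes its speed limit or range.

## Working session

There is one attempt and no reset: what is moved stays moved. The work goes in short steps, Python scripts to look and compute and a shell command to move; the robot and the scene stay as the last step left them, time stands still between calls to the robot, and variables do not carry over. Pictures are saved under pics/ and viewed, and the job is handed in when it is done.

```bash
mkdir -p pics
cat > h.py <<'E'
import numpy as np,cv2
from plant import monitor,eyes,ticket
def snap(n,tag):
    s=eyes.snapshot(n); cv2.imwrite(f'pics/{tag}.png',cv2.cvtColor(s['image'],cv2.COLOR_RGB2BGR)); np.savez(f'{tag}.npz',**s); return s
def world(s,u,v,d=None):
    # depth back-projection to world
    K=s['K'];T=np.linalg.inv(s['camera_from_world'])
    u=np.asarray(u,float);v=np.asarray(v,float)
    if d is None: d=s['depth'][v.astype(int),u.astype(int)]
    p=np.stack([(u-K[0,2])/K[0,0]*d,-(v-K[1,2])/K[1,1]*d,-d],-1)
    return p@T[:3,:3].T+T[:3,3]
def plane(s,u,v,z):
    o=np.linalg.inv(s['camera_from_world'])[:3,3]; p=world(s,u,v,np.ones(np.shape(u))); r=p-o
    return o+r*((z-o[2])/r[...,2])[...,None]
def proj(s,P):
    P=np.asarray(P,float);c=P@s['camera_from_world'][:3,:3].T+s['camera_from_world'][:3,3]
    K=s['K'];return np.stack([K[0,0]*c[...,0]/-c[...,2]+K[0,2],K[1,1]*-c[...,1]/-c[...,2]+K[1,2]],-1)
E
python3 - <<'E'
from h import *
for n in ['top','side']:
    s=snap(n,n+'0'); print(n,s.keys(),s['K'],np.linalg.inv(s['camera_from_world']).round(3))
print(monitor.get_obs())
E
```

```text
top dict_keys(['image', 'depth', 'K', 'camera_from_world']) [[545.46785321   0.         270.33694224]
 [  0.         545.46785321 224.17983205]
 [  0.           0.           1.        ]] [[-1.14e-01  9.69e-01 -2.20e-01  2.88e-01]
 [-9.94e-01 -1.11e-01  2.60e-02  1.10e-02]
 [ 1.00e-03  2.21e-01  9.75e-01  1.31e+00]
 [ 0.00e+00  0.00e+00  0.00e+00  1.00e+00]]
side dict_keys(['image', 'depth', 'K', 'camera_from_world']) [[532.5762748    0.         281.12833816]
 [  0.         532.5762748  209.66487743]
 [  0.           0.           1.        ]] [[-0.88   0.371 -0.297  0.121]
 [-0.475 -0.668  0.573  0.79 ]
 [ 0.014  0.645  0.764  1.146]
 [ 0.     0.     0.     1.   ]]
{'clock': 0.1, 'joint_pos': array([-5.39676412e+01,  2.05872842e+01,  6.41100194e-01, -1.76079028e-02,
       -7.01353143e+01, -1.65054909e+01]), 'qvel': array([ 0.08901204, -0.06047561,  0.11481182,  0.00328086, -0.03276849,
       -0.06531331]), 'tau': array([-7.21953729e-04, -5.84164131e+01,  2.93750381e+01,  7.01531768e+00,
        1.01910697e-02, -5.89268257e-05]), 'tool_pos': array([ 0.22542161, -0.63575101,  0.19013312]), 'orientation': array([ 95.02542733,  89.91683704, 114.54630034]), 'force': array([-0.07555733, -0.43896694,  0.09718747]), 'moment': array([-0.02075748, -0.02241268,  0.00576042]), 'opening': 0.08768767949443237}
```

View pics/top0.png

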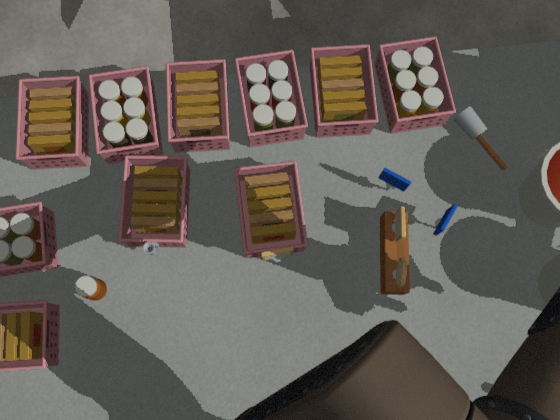

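View pics/side0.png

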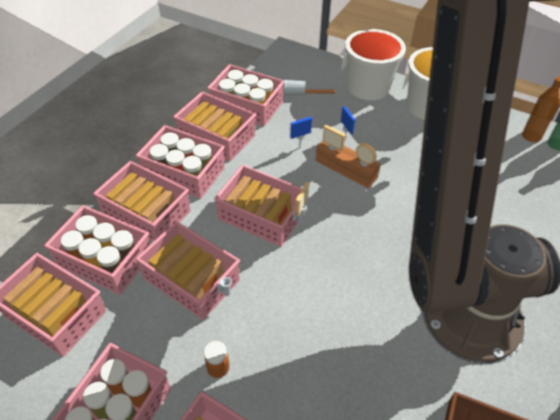

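The top view shows the bare basket at (155,200) with its empty sleeve at (151,247). The signed basket is at (271,210), the jar at (91,288) and the block at (395,252). The side view shows the rectangular board at (334,138), which is the far end of the block, and the round one at (367,154). I'll zoom in next.

Run:
```python
from h import *
t=cv2.imread('pics/top0.png');s=cv2.imread('pics/side0.png')
a=cv2.resize(t[195:305,355:435],None,fx=5,fy=5,interpolation=2)
b=cv2.resize(t[145:265,110:200],None,fx=4.5,fy=4.5,interpolation=2)
im=np.zeros((560,800,3),np.uint8);im[:550,:400]=a;im[:540,400:800]=b[:540,:400];cv2.imwrite('pics/z1.png',im)
a=cv2.resize(s[110:195,300:395],None,fx=4,fy=4,interpolation=2)
b=cv2.resize(s[220:320,130:240],None,fx=3.6,fy=3.6,interpolation=2)
im=np.zeros((400,780,3),np.uint8);im[:340,:380]=a;im[:360,380:776]=b;cv2.imwrite('pics/z2.png',im)
```

```text
(no output)
```

View pics/z1.png

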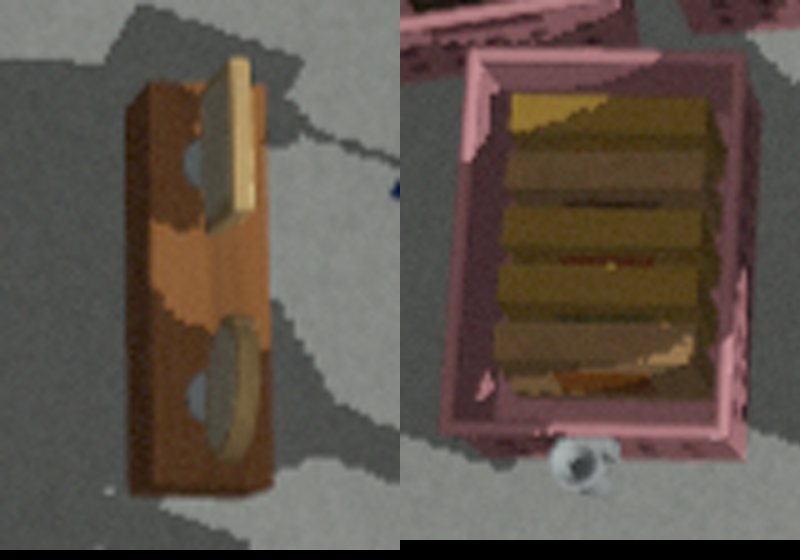

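View pics/z2.png

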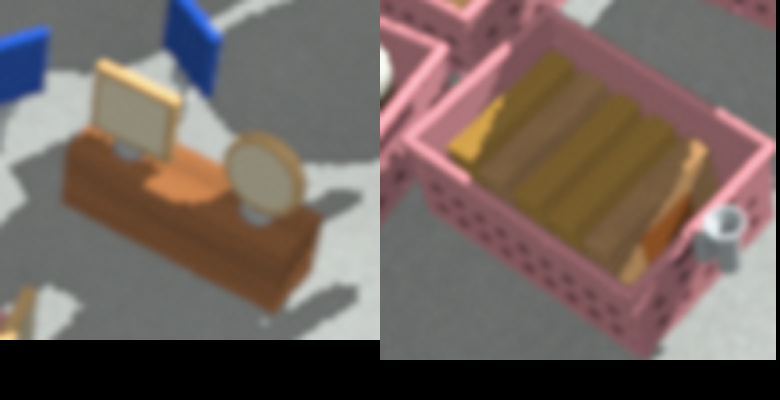

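Run:
```python
from h import *
for n in ['top','side']:
    s=dict(np.load(n+'0.npz'))
    vv,uu=np.mgrid[0:420,0:560]; P=world(s,uu.ravel(),vv.ravel()).reshape(420,560,3)
    d=s['depth']>0
    # board region
    reg=(slice(200,245),slice(385,415)) if n=='top' else (slice(120,155),slice(318,350))
    m=np.zeros((420,560),bool);m[reg]=1;m&=d&(P[...,2]>.08)
    Q=P[m];print(n,'board pts',len(Q),Q.min(0).round(4),Q.max(0).round(4))
    mt=m&(P[...,2]>.120);Q=P[mt];r=cv2.fitLine(Q[:,:2].astype(np.float32),cv2.DIST_L2,0,.01,.01).ravel()
    print(' top strip',len(Q),Q.mean(0).round(4),'line',r.round(4),np.degrees(np.arctan2(r[1],r[0])),np.percentile(Q,[2,98],0).round(4).tolist())
    hsv=cv2.cvtColor(s['image'],cv2.COLOR_RGB2HSV)
    # sleeve
    reg=(slice(238,256),slice(140,162)) if n=='top' else (slice(273,297),slice(214,236))
    m=np.zeros((420,560),bool);m[reg]=1;m&=d&(P[...,2]>.092)&(hsv[...,1]<60)
    Q=P[m];print(' sleeve',len(Q),np.median(Q,0).round(4),Q.min(0).round(4),Q.max(0).round(4))
    v,u=np.nonzero(m); (c,ax,an)=cv2.fitEllipse(cv2.convexHull(np.c_[u,v].astype(np.float32)))
    print(' ell',c,ax,an,plane(s,c[0],c[1],.1).round(4))
    # basket rim
    reg=(slice(145,260),slice(105,200)) if n=='top' else (slice(215,325),slice(130,245))
    m=np.zeros((420,560),bool);m[reg]=1;m&=d&(abs(P[...,2]-.089)<.006)&(hsv[...,1]>50)&((hsv[...,0]<8)|(hsv[...,0]>165))&(P[...,0]>.3)
    n_,l,st,ce=cv2.connectedComponentsWithStats(m.astype(np.uint8),connectivity=8)
    k=1+st[1:,4].argmax();Q=P[l==k];print(' rim',cv2.minAreaRect(Q[:,:2].astype(np.float32)),len(Q))
    # block top
    reg=(slice(205,300),slice(375,415)) if n=='top' else (slice(130,190),slice(310,385))
    m=np.zeros((420,560),bool);m[reg]=1;m&=d&(abs(P[...,2]-.06)<.006)
    Q=P[m];print(' block',cv2.minAreaRect(Q[:,:2].astype(np.float32)),len(Q))
```

```text
top board pts 286 [ 0.4922 -0.3231  0.0803] [ 0.5611 -0.3051  0.1322]
 top strip 151 [ 0.5259 -0.3139  0.1249] line [ 0.9915 -0.1298  0.5259 -0.3139] -7.458498 [[0.4926, -0.3216, 0.121], [0.5602, -0.3063, 0.1288]]
 sleeve 92 [0.539  0.2591 0.0986] [0.5249 0.2445 0.0922] [0.5509 0.2706 0.104 ]
 ell (148.4413299560547, 247.7484130859375) (10.976930618286133, 11.84282112121582) 56.08683395385742 [0.5375 0.2578 0.1   ]
 rim ((0.6564344167709351, 0.24258798360824585), (0.14922887086868286, 0.20854954421520233), 82.36506652832031) 993
 block ((0.4728671908378601, -0.30659186840057373), (0.057484984397888184, 0.19098703563213348), 81.56484985351562) 1323
side board pts 320 [ 0.491  -0.4207  0.0801] [ 0.5632 -0.3022  0.1287]
 top strip 72 [ 0.5258 -0.3139  0.1239] line [ 0.9862 -0.1654  0.5258 -0.3139] -9.522657 [[0.4932, -0.3259, 0.1203], [0.56, -0.305, 0.1283]]
 sleeve 76 [0.5391 0.2542 0.0972] [0.5241 0.2439 0.0925] [0.5499 0.2711 0.104 ]
 ell (225.59954833984375, 281.2876281738281) (9.664310455322266, 11.104957580566406) 82.36558532714844 [0.5374 0.2578 0.1   ]
 rim ((0.6568851470947266, 0.24294425547122955), (0.14952030777931213, 0.21095570921897888), 82.90477752685547) 755
 block ((0.4952118396759033, -0.3430379629135132), (0.12875531613826752, 0.24671468138694763), 81.2401351928711) 673
```

Run:
```python
from h import *
from scipy.spatial.transform import Rotation as R
o=monitor.get_obs();M=R.from_euler('xyz',o['orientation'],degrees=True).as_matrix();print(M.round(3),'jaw',np.degrees(np.arctan2(M[1,1],M[0,1])))
s=dict(np.load('top0.npz'));vv,uu=np.mgrid[0:420,0:560];P=world(s,uu.ravel(),vv.ravel()).reshape(420,560,3)
hsv=cv2.cvtColor(s['image'],cv2.COLOR_RGB2HSV)
m=((hsv[...,0]>105)&(hsv[...,0]<130)&(hsv[...,1]>150)).astype(np.uint8)
n,l,st,c=cv2.connectedComponentsWithStats(m)
for k in range(1,n):
  if st[k,4]>20: Q=P[l==k];print('blue',st[k],Q.min(0).round(3),Q.max(0).round(3))
# board face orientation from wide strip, both views; signed board
for n,reg in (('top',(slice(240,265),slice(255,295))),('side',(slice(175,220),slice(290,315)))):
  s=dict(np.load(n+'0.npz'));P=world(s,uu.ravel(),vv.ravel()).reshape(420,560,3)
  m=np.zeros((420,560),bool);m[reg]=1;m&=(P[...,2]>.11)&(s['depth']>0);print('signed',P[m].min(0).round(3),P[m].max(0).round(3))
```

```text
[[-0.001 -0.334  0.943]
 [ 0.001  0.943  0.334]
 [-1.     0.001 -0.   ]] jaw 109.52086774051685
blue [379 168  32  23 340] [ 0.288 -0.351  0.058] [0.66  0.011 1.31 ]
blue [434 204  24  31 232] [ 0.5   -0.447  0.056] [ 0.557 -0.398  0.117]
signed [ 0.475 -0.062  0.11 ] [0.493 0.008 0.172]
signed [ 0.477 -0.062  0.111] [0.493 0.011 0.169]
```

```bash
python3 -m crank '[{"linear":[0.6,0.65,0.1],"rot":[0,0,-0.7],"hand":0.6},{"linear":[0.6,0.65,0.1],"rot":[0,0,-0.7],"hand":0.6},{"linear":[0.6,0.65,0.1],"rot":[0,0,-0.7],"hand":0.6},{"linear":[0.6,0.65,0.1],"rot":[0,0,-0.7],"hand":0.6},{"linear":[0.6,0.65,0],"rot":[0,0,-0.7],"hand":0.6},{"linear":[0.6,0.65,0],"rot":[0,0,-0.7],"hand":0.6},{"linear":[0.6,0.65,0],"rot":[0,0,-0.7],"hand":0.6},{"linear":[0.4,0.4,0],"rot":[0,0,-0.4],"hand":0.6},{"linear":[0,0,0],"rot":[0,0,0],"hand":0.6}]'
cat > st.py <<'E'
from h import *
from scipy.spatial.transform import Rotation as R
def tool():
    o=monitor.get_obs();M=R.from_euler('xyz',o['orientation'],degrees=True).as_matrix()
    print('t',round(o['clock'],2),'p',o['tool_pos'].round(4),'jaw',np.degrees(np.arctan2(M[1,1],M[0,1])).round(2),'x',M[:,0].round(4),'F',o['force'].round(2),'M',o['moment'].round(2),'open',round(o['opening'],4),'j',o['joint_pos'].round(1))
    return o,M
def need(p,jaw):
    o,M=tool();j=np.degrees(np.arctan2(M[1,1],M[0,1]))
    lev=np.cross(M[:,0],[0,0,-1]); print('rows: linear',((np.array(p)-o['tool_pos'])/.06).round(2),'rotz',round((jaw-j)/5,2),'level rot',np.degrees(lev/np.deg2rad(1)*np.deg2rad(1)/5).round(2))
E
python3 -c "
from st import *
need([.526,-.3142,.083],81.8)"
```

```text
clock: 1.23
tool_pos: [0.5064, -0.3269, 0.21]
orientation: [120.0, 89.5, 112.0]
force: [-0.9, -0.5, 0.4]
opening: 0.0526
t 1.23 p [ 0.5064 -0.3269  0.21  ] jaw 81.99 x [-0.0032  0.008  -1.    ] F [-0.9  -0.48  0.43] M [-0.06  0.03  0.02] open 0.0526 j [-14.6  13.4  -6.6  -0.4 -70.2 -83.3]
rows: linear [ 0.33  0.21 -2.12] rotz -0.04 level rot [-0.09 -0.04 -0.  ]
```

```bash
python3 -m crank '[{"linear":[0.33,0.21,0],"rot":[-0.09,-0.04,0],"hand":0.6},{"linear":[0,0,0],"rot":[0,0,0],"hand":0.6},{"linear":[0,0,-0.5],"rot":[0,0,0],"hand":0.6}]'
python3 -c "
from st import *
need([.526,-.3142,.083],81.8);snap('top','top1');snap('side','side1')
a=cv2.imread('pics/top1.png')[170:310,340:480];b=cv2.imread('pics/side1.png')[80:220,280:420]
cv2.imwrite('pics/z3.png',cv2.resize(np.hstack([a,b]),None,fx=2.8,fy=2.8,interpolation=2))"
```

```text
clock: 1.6
tool_pos: [0.5266, -0.3154, 0.1811]
orientation: [-16.0, 89.8, -24.0]
force: [-0.0, -0.6, -1.2]
opening: 0.0525
t 1.6 p [ 0.5266 -0.3154  0.1811] jaw 82.07 x [ 0.0026 -0.0012 -1.    ] F [-0.   -0.58 -1.23] M [ 0.   -0.07 -0.02] open 0.0525 j [-12.7  15.1  -8.4   0.  -66.3 -85.3]
rows: linear [-0.01  0.02 -1.63] rotz -0.05 level rot [0.01 0.03 0.  ]
```

View pics/z3.png

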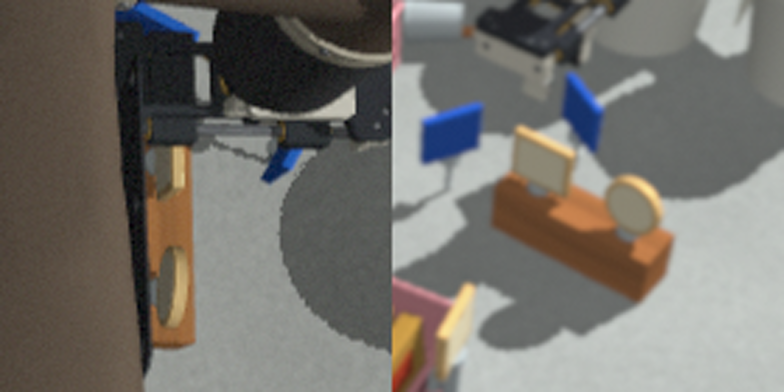

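```bash
python3 -c "
from st import *
for n in ('top','side'):
  s=dict(np.load(n+'1.npz'));print(n,(proj(s,[[.5266,-.3154,.181],[.526,-.3142,.126]])-([340,170] if n=='top' else [280,80]))*2.8+([0,0] if n=='top' else [392,0]))"
```

```text
top [[194.44803548 128.42850802]
 [175.81777697 145.63168063]]
side [[550.07126178  96.88411837]
 [545.13566827 139.57729746]]
```

The picture shows the fingers directly above the rectangular board, and the projected TCP at (194,128) top and (550,97) side agrees with it. The blue decoy clears the gripper, so I'll descend and grip.

```bash
python3 -m crank '[{"linear":[-0.01,0.02,-0.5],"rot":[0,0,0],"hand":0.6},{"linear":[0,0,-0.5],"rot":[0,0,0],"hand":0.6},{"linear":[0,0,-0.4],"rot":[0,0,0],"hand":0.6},{"linear":[0,0,-0.2],"rot":[0,0,0],"hand":0.6},{"linear":[0,0,0],"rot":[0,0,0],"hand":0.6}]'
python3 -c "
from st import *
need([.526,-.3142,.083],81.8)"
```

```text
clock: 2.33
tool_pos: [0.521, -0.3169, 0.0821]
orientation: [-179.9, 89.7, 171.9]
force: [0.1, 0.1, 0.8]
opening: 0.0524
t 2.33 p [ 0.521  -0.3169  0.0821] jaw 81.86 x [-4.9e-03  7.0e-04 -1.0e+00] F [0.12 0.09 0.85] M [-0.06  0.04  0.05] open 0.0524 j [-13.   19.8 -15.7   0.  -54.8 -85.2]
rows: linear [0.08 0.04 0.01] rotz -0.01 level rot [-0.01 -0.06 -0.  ]
```

```bash
python3 -m crank '[{"linear":[0.08,0.04,0],"rot":[0,-0.06,0],"hand":0.6},{"linear":[0,0,0],"rot":[0,0,0],"hand":0},{"linear":[0,0,0],"rot":[0,0,0],"hand":0},{"linear":[0,0,0],"rot":[0,0,0],"hand":0},{"linear":[0,0,0],"rot":[0,0,0],"hand":0},{"linear":[0,0,0],"rot":[0,0,0],"hand":0}]'
python3 -c "
from st import *
need([.526,-.3142,.083],81.8)"
```

```text
clock: 3.08
tool_pos: [0.528, -0.3151, 0.0858]
orientation: [-3.2, 89.7, -11.3]
force: [1.0, -0.4, 0.1]
opening: 0.0095
t 3.08 p [ 0.528  -0.3151  0.0858] jaw 81.9 x [ 0.0054 -0.0011 -1.    ] F [ 0.97 -0.4   0.13] M [-0.12  0.01  0.  ] open 0.0095 j [-12.7  19.6 -15.4  -0.  -54.7 -85.4]
rows: linear [-0.03  0.02 -0.05] rotz -0.02 level rot [0.01 0.06 0.  ]
```

```bash
python3 -m crank '[{"linear":[0,0,0.3],"rot":[0,0,0],"hand":0},{"linear":[0,0,0.5],"rot":[0,0,0],"hand":0},{"linear":[0,0,0.5],"rot":[0,0,0],"hand":0},{"linear":[0,0,0.7],"rot":[0,0,0],"hand":0},{"linear":[0,0,0.8],"rot":[0,0,0],"hand":0},{"linear":[0,0,0.8],"rot":[0,0,0],"hand":0},{"linear":[0,0,0],"rot":[0,0,0],"hand":0}]'
python3 -c "
from st import *
tool();snap('side','side2')"
```

```text
clock: 3.95
tool_pos: [0.5251, -0.3141, 0.3061]
orientation: [66.6, 89.9, 58.4]
force: [0.7, 0.4, -1.7]
opening: 0.0095
t 3.95 p [ 0.5251 -0.3141  0.3061] jaw 81.87 x [ 5.e-04  8.e-04 -1.e+00] F [ 0.69  0.35 -1.73] M [-0.04 -0.05  0.01] open 0.0095 j [-12.7  11.7   3.3  -0.1 -81.6 -85.5]
```

View pics/side2.png

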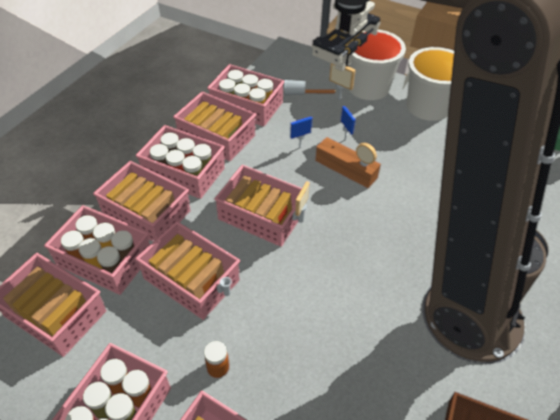

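The side view shows the board held at (343,76) with the round one still at (367,154). Next I'll carry it across.

```bash
python3 -m crank '[{"linear":[0,0.3,0],"rot":[0,0,0.95],"hand":0},{"linear":[0,0.5,0],"rot":[0,0,0.95],"hand":0},{"linear":[0,0.5,0],"rot":[0,0,0.95],"hand":0},{"linear":[0,0.5,0],"rot":[0,0,0.95],"hand":0},{"linear":[0,0.5,0],"rot":[0,0,0.95],"hand":0},{"linear":[0,0.5,0],"rot":[0,0,0.95],"hand":0},{"linear":[0,0.5,0],"rot":[0,0,0.95],"hand":0},{"linear":[0,0.5,0],"rot":[0,0,0.95],"hand":0},{"linear":[0,0.5,0],"rot":[0,0,0.95],"hand":0},{"linear":[0,0.5,0],"rot":[0,0,0.95],"hand":0},{"linear":[0,0.5,0],"rot":[0,0,0.95],"hand":0},{"linear":[0,0.5,0],"rot":[0,0,0.95],"hand":0},{"linear":[0,0.5,0],"rot":[0,0,0.95],"hand":0},{"linear":[0,0.5,0],"rot":[0,0,0.95],"hand":0},{"linear":[0,0.5,0],"rot":[0,0,0.95],"hand":0},{"linear":[0,0.5,0],"rot":[0,0,0.95],"hand":0},{"linear":[0,0.5,0],"rot":[0,0,0.95],"hand":0},{"linear":[0,0.5,0],"rot":[0,0,0.95],"hand":0},{"linear":[0,0.3,0],"rot":[0,0,0.5],"hand":0},{"linear":[0,0,0],"rot":[0,0,0],"hand":0}]'
python3 -c "
from st import *
need([.5375,.258,.2],172.8)"
```

```text
clock: 6.5
tool_pos: [0.5066, 0.249, 0.2686]
orientation: [145.5, 86.7, -131.9]
force: [-0.3, -0.3, -0.8]
opening: 0.0091
t 6.5 p [0.5066 0.249  0.2686] jaw 172.53 x [-0.0382 -0.0426 -0.9984] F [-0.31 -0.28 -0.77] M [ 0.08 -0.04  0.06] open 0.0091 j [ 46.1   9.9  -3.8   0.1 -79.5 -53.6]
rows: linear [ 0.51  0.15 -1.14] rotz 0.05 level rot [ 0.49 -0.44  0.  ]
```

```bash
python3 -m crank '[{"linear":[0.3,0.1,-0.3],"rot":[0.3,-0.3,0],"hand":0},{"linear":[0.21,0.05,-0.3],"rot":[0.19,-0.14,0],"hand":0},{"linear":[0,0,0],"rot":[0,0,0],"hand":0},{"linear":[0,0,0],"rot":[0,0,0],"hand":0}]'
python3 - <<'E'
from st import *
need([.5375,.258,.215],172.8)
s=snap('side','side3');t=snap('top','top3')
a=cv2.imread('pics/top3.png')[180:300,90:230];b=cv2.imread('pics/side3.png')[180:300,150:290]
cv2.imwrite('pics/z4.png',cv2.resize(np.hstack([a,b]),None,fx=2.8,fy=2.8,interpolation=2))
E
```

```text
clock: 7.0
tool_pos: [0.5371, 0.2552, 0.2312]
orientation: [140.6, 89.9, -137.1]
force: [-0.1, -0.0, -1.3]
opening: 0.0092
t 7.0 p [0.5371 0.2552 0.2312] jaw 172.3 x [-8.e-04 -8.e-04 -1.e+00] F [-0.08 -0.03 -1.3 ] M [ 0.01  0.09 -0.01] open 0.0092 j [ 44.2  11.7  -6.2  -0.  -72.1 -51.9]
rows: linear [ 0.01  0.05 -0.27] rotz 0.1 level rot [ 0.01 -0.01  0.  ]
```

View pics/z4.png

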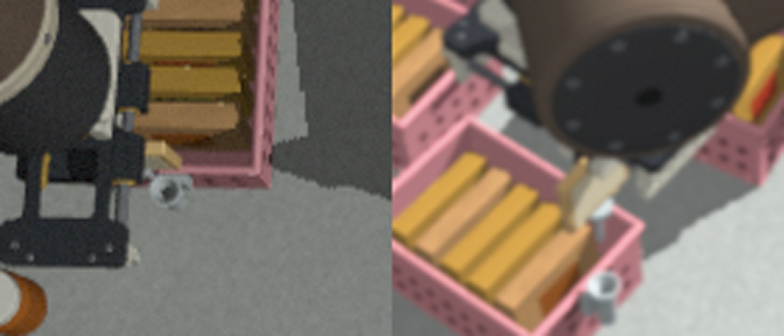

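View pics/side3.png

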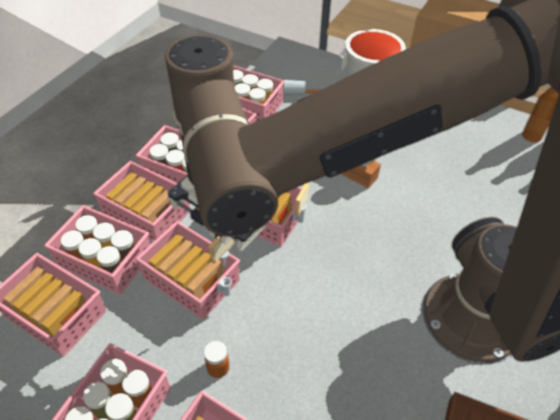

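Run:
```python
from st import *
s=dict(np.load('side3.npz'));vv,uu=np.mgrid[0:420,0:560];P=world(s,uu.ravel(),vv.ravel()).reshape(420,560,3)
im=cv2.cvtColor(s['image'],cv2.COLOR_RGB2BGR)
cv2.imwrite('pics/z5.png',cv2.resize(im[225:295,190:250],None,fx=8,fy=8,interpolation=2))
c,si=np.cos(np.radians(-7.3)),np.sin(np.radians(-7.3))
B=(P-[.5375,.258,.1]);Q=np.stack([B[...,0]*c+B[...,1]*si,-B[...,0]*si+B[...,1]*c,B[...,2]],-1)*1000
for v in range(234,272,1):
  print(v,[tuple(Q[v,u].astype(int).tolist()) for u in range(206,232,1) if Q[v,u,2]>35 and abs(Q[v,u,0])<45 and s['depth'][v,u]>0][::2])
```

```text
234 [(19, 8, 172), (14, 7, 175), (8, 7, 180), (-26, 35, 236)]
235 [(16, 8, 171), (12, 7, 173), (8, 5, 174), (6, 2, 172), (-34, 35, 239)]
236 [(11, 8, 171), (7, 6, 172), (5, 3, 171), (2, 0, 169), (-37, 34, 238), (-17, 9, 195), (-22, 8, 197)]
237 [(9, 7, 169), (6, 5, 169), (4, 2, 167), (-6, 6, 180), (-13, 7, 186), (-18, 6, 189), (-20, 3, 187), (-20, -1, 183), (-19, -8, 175)]
238 [(8, 6, 165), (3, 6, 169), (0, 3, 168), (-11, 8, 183), (-14, 6, 183), (-20, 7, 188), (-22, 2, 185), (-21, -3, 177), (-3, -27, 138)]
239 [(4, 11, 170), (0, 8, 170), (-3, 6, 171), (-8, 6, 175), (-15, 8, 183), (-20, 6, 184), (-19, 1, 178), (-21, -3, 174), (-5, -25, 138)]
240 [(5, 13, 168), (1, 10, 168), (-3, 10, 171), (-4, 6, 168), (-11, 7, 175), (-19, 8, 182), (-21, 5, 180), (-19, -1, 172), (-5, -22, 138)]
241 [(6, 15, 166), (0, 15, 170), (0, 10, 166), (-6, 10, 171), (-9, 8, 171), (-13, 6, 173), (-19, 6, 177), (-20, 2, 173), (-6, -18, 140), (-4, -26, 130)]
242 [(4, 20, 169), (0, 19, 172), (-2, 16, 171), (-5, 13, 170), (-3, 5, 160), (-11, 8, 169), (-16, 7, 172), (-19, 4, 171), (-5, -16, 137), (-4, -22, 130)]
243 [
[... 2183 characters left out ...]
 (-7, 0, 107), (-12, 0, 110)]
257 [(-1, 34, 137), (-3, 30, 135), (-3, 25, 128), (-4, 20, 125), (-3, 13, 116), (-1, 6, 105), (-5, 3, 105), (-8, 1, 105)]
258 [(1, 32, 129), (-2, 30, 130), (-3, 26, 126), (-4, 21, 121), (-2, 13, 111), (-5, 7, 106), (-7, 3, 103)]
259 [(1, 32, 125), (-3, 31, 129), (-4, 26, 123), (-3, 20, 115), (1, -1, 86)]
260 [(2, 31, 120), (-2, 31, 125), (-3, 26, 120), (-4, 21, 114), (-3, 0, 88)]
261 [(3, 31, 116), (-2, 31, 121), (-5, 28, 119), (1, -1, 78), (-1, -4, 78)]
262 [(0, 32, 115), (-4, 31, 119), (1, 0, 75), (-2, -3, 76)]
263 [(-1, 31, 111), (1, 0, 72), (-3, -2, 74)]
264 [(2, -1, 66), (-1, -3, 67)]
265 [(4, -2, 59), (-1, -3, 64)]
266 []
267 []
268 []
269 []
270 []
271 []
```

View pics/z5.png

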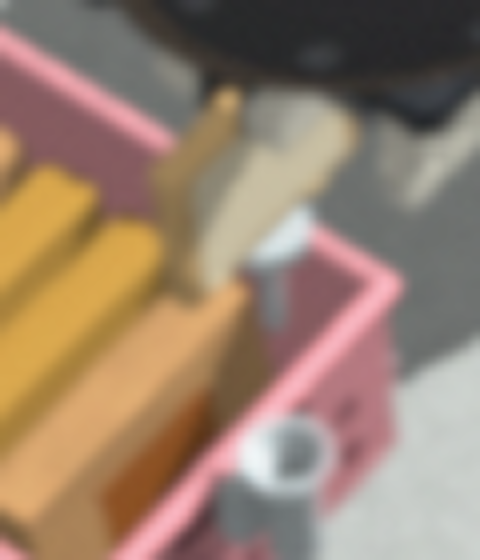

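The image shows the pin above and just right of the sleeve mouth. By depth the board is at about (0, -3) mm relative to the mouth and upright, with its origin 106 mm above it.

```bash
python3 -m crank '[{"linear":[0.01,0.05,-0.3],"rot":[0.01,-0.01,0.1],"hand":0},{"linear":[0,0,-0.3],"rot":[0,0,0],"hand":0},{"linear":[0,0,-0.1],"rot":[0,0,0],"hand":0},{"linear":[0,0,0],"rot":[0,0,0],"hand":0}]'
python3 -c "
from st import *
need([.5375,.258,.125],172.7)"
```

```text
clock: 7.6
tool_pos: [0.5383, 0.2593, 0.192]
orientation: [-43.7, 89.7, 39.1]
force: [-0.5, -0.1, -0.9]
opening: 0.0096
t 7.6 p [0.5383 0.2593 0.192 ] jaw 172.86 x [ 0.0041  0.0033 -1.    ] F [-0.49 -0.07 -0.89] M [-0.01  0.13 -0.02] open 0.0096 j [ 44.5  13.1  -9.7   0.  -66.9 -51.6]
rows: linear [-0.01 -0.02 -1.12] rotz -0.03 level rot [-0.04  0.05  0.  ]
```

```bash
python3 -m crank '[{"linear":[-0.01,-0.02,-0.15],"rot":[-0.04,0.05,0],"hand":0},{"linear":[0,0,-0.1],"rot":[0,0,0],"hand":0},{"linear":[0,0,0],"rot":[0,0,0],"hand":0},{"linear":[0,0,0],"rot":[0,0,0],"hand":0}]'
python3 - <<'E'
from st import *
need([.5375,.258,.125],172.7)
s=snap('side','side4');t=snap('top','top4')
a=cv2.imread('pics/top4.png')[215:275,115:185];b=cv2.imread('pics/side4.png')[230:300,190:260]
cv2.imwrite('pics/z6.png',np.hstack([cv2.resize(a,(390,390),interpolation=2),cv2.resize(b,(390,390),interpolation=2)]))
E
```

```text
clock: 8.1
tool_pos: [0.5382, 0.2585, 0.1775]
orientation: [-50.0, 89.9, 32.8]
force: [-1.2, 1.0, 0.2]
opening: 0.0094
t 8.1 p [0.5382 0.2585 0.1775] jaw 172.87 x [ 1.2e-03  8.0e-04 -1.0e+00] F [-1.2   1.01  0.22] M [ 0.05  0.03 -0.01] open 0.0094 j [ 44.4  13.7 -10.7   0.  -65.4 -51.5]
rows: linear [-0.01 -0.01 -0.88] rotz -0.03 level rot [-0.01  0.01  0.  ]
```

View pics/z6.png

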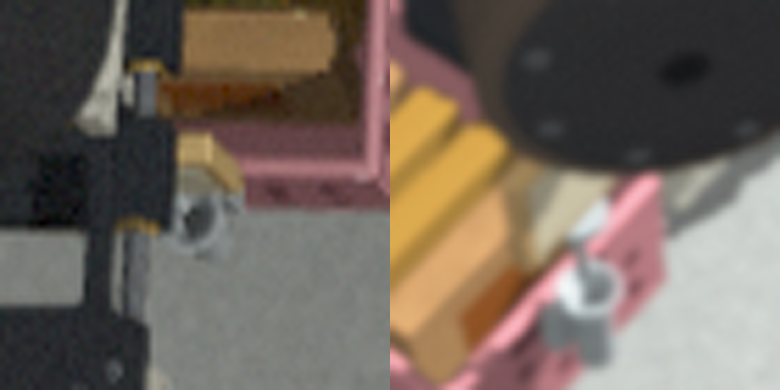

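The side crop shows the pin tip at about (583,268), just up and left of the mouth centre (597,287). I'll compare that with projections.

Run:
```python
from st import *
s=dict(np.load('side4.npz'));vv,uu=np.mgrid[0:420,0:560];P=world(s,uu.ravel(),vv.ravel()).reshape(420,560,3)
f=lambda p:(proj(s,p)-[190,230])*390/70+[390,0]
print('mouth',f([.5375,.258,.1]),'tip exp',f([.5382,.2585,.1075]),'collar under',f([.5382,.2585,.1525]))
c,si=np.cos(np.radians(-7.3)),np.sin(np.radians(-7.3))
B=(P-[.5375,.258,.1]);Q=np.stack([B[...,0]*c+B[...,1]*si,-B[...,0]*si+B[...,1]*c,B[...,2]],-1)*1000
for v in range(262,284,1):
  print(v,[(u,)+tuple(Q[v,u].astype(int).tolist()) for u in range(212,234,1) if Q[v,u,2]>-20 and abs(Q[v,u,0])<20 and abs(Q[v,u,1])<20])
```

```text
mouth [587.87960994 285.95376245] tip exp [584.58382236 276.27727123] collar under [577.06105462 214.98125213]
262 [(218, -3, 19, 103), (219, -6, 18, 105), (220, -4, 13, 97), (221, -3, 9, 92), (222, -5, 8, 93), (223, -4, 4, 87), (224, -5, 2, 85), (225, -4, -1, 80), (226, -3, -5, 74), (227, -2, -9, 69), (228, -4, -10, 70), (229, -4, -13, 65), (230, -3, -18, 59)]
263 [(219, -5, 18, 100), (220, -3, 13, 92), (221, -4, 10, 90), (222, -3, 7, 86), (223, -5, 6, 85), (224, -4, 2, 81), (225, -4, -1, 76), (226, -3, -4, 71), (227, -3, -7, 68), (228, -3, -11, 63), (229, -2, -14, 59)]
264 [(219, -2, 15, 91), (220, -4, 14, 91), (221, -4, 11, 87), (222, -4, 8, 84), (223, -3, 4, 79), (224, -5, 3, 78), (225, -4, 0, 73), (226, -3, -4, 68), (227, -4, -6, 66), (228, -4, -9, 63)]
265 [(220, -5, 16, 90), (221, -2, 9, 80), (222, -2, 7, 77), (223, -2, 4, 74), (224, -4, 2, 73), (225, -3, 0, 68), (226, -4, -3, 66), (227, -4, -6, 62), (228, -4, -9, 58)]
266 [(219, -3, 17, 86), (220, -5, 15, 86), (221, -3, 11, 79), (222, -4, 9, 78), (223, -5, 7, 76), (224, -5, 4, 72), (225, -3, 0, 64), (226, -4, -3, 62), (227, -
[... 2242 characters left out ...]
, 8, 0, -6), (224, 7, -2, -9), (225, 5, -3, -7), (226, 3, -4, -7), (227, 1, -6, -7), (228, -2, -6, -4), (229, -2, -8, -6), (230, -6, -8, -3), (231, -8, -9, -2)]
282 [(218, 18, 6, -12), (219, 17, 4, -13), (220, 10, 7, -2), (221, 5, 8, 2), (222, 6, 5, -2), (223, 7, 1, -8), (224, 4, 0, -5), (225, 4, -2, -10), (226, 4, -5, -14), (227, 0, -4, -9), (228, -1, -6, -9), (229, -4, -6, -7), (230, -9, -5, 0), (231, -10, -6, -2)]
283 [(216, 19, 11, -10), (217, 18, 9, -11), (218, 16, 8, -11), (219, 16, 5, -16), (220, 14, 4, -15), (221, 8, 6, -6), (222, 6, 5, -5), (223, 2, 5, -2), (224, 3, 2, -7), (225, 4, -2, -14), (226, 2, -3, -14), (227, 1, -5, -16), (228, -5, -2, -5), (229, -9, 0, 0), (230, -12, 0, 3)]
```

The pin agrees with the mouth to within 1–2 mm, well inside the funnel. I'll descend in small steps and watch the force.

```bash
python3 -m crank '[{"linear":[-0.01,-0.02,-0.12],"rot":[-0.01,0.01,0],"hand":0},{"linear":[0,0,-0.12],"rot":[0,0,0],"hand":0},{"linear":[0,0,0],"rot":[0,0,0],"hand":0},{"linear":[0,0,0],"rot":[0,0,0],"hand":0}]'
python3 -c "
from st import *
need([.5375,.258,.125],172.7)"
```

```text
clock: 8.7
tool_pos: [0.5375, 0.2571, 0.162]
orientation: [-151.0, 90.0, -68.2]
force: [0.2, -0.7, -0.8]
opening: 0.0091
t 8.7 p [0.5375 0.2571 0.162 ] jaw 172.86 x [ 1.e-04 -2.e-04 -1.e+00] F [ 0.2  -0.66 -0.83] M [0.02 0.05 0.05] open 0.0091 j [ 44.4  14.3 -12.1   0.  -63.6 -51.5]
rows: linear [ 0.    0.01 -0.62] rotz -0.03 level rot [0. 0. 0.]
```

```bash
python3 -m crank '[{"linear":[0,0,-0.1],"rot":[0,0,0],"hand":0},{"linear":[0,0,-0.1],"rot":[0,0,0],"hand":0},{"linear":[0,0,0],"rot":[0,0,0],"hand":0},{"linear":[0,0,0],"rot":[0,0,0],"hand":0}]'
python3 -c "
from st import *
need([.5375,.258,.125],172.7)"
```

```text
clock: 9.2
tool_pos: [0.5375, 0.2572, 0.1492]
orientation: [-136.7, 90.0, -53.8]
force: [-0.2, 0.8, -1.1]
opening: 0.0094
t 9.2 p [0.5375 0.2572 0.1492] jaw 172.86 x [ 2.e-04 -2.e-04 -1.e+00] F [-0.19  0.85 -1.06] M [0.01 0.08 0.03] open 0.0094 j [ 44.4  14.9 -13.1   0.  -62.  -51.5]
rows: linear [-0.    0.01 -0.4 ] rotz -0.03 level rot [0. 0. 0.]
```

```bash
python3 -m crank '[{"linear":[0,0,-0.1],"rot":[0,0,0],"hand":0},{"linear":[0,0,-0.1],"rot":[0,0,0],"hand":0},{"linear":[0,0,-0.1],"rot":[0,0,0],"hand":0},{"linear":[0,0,0],"rot":[0,0,0],"hand":0}]'
python3 - <<'E'
from st import *
need([.5375,.258,.125],172.7)
s=snap('side','side5');t=snap('top','top5')
a=cv2.imread('pics/top5.png')[215:275,115:185];b=cv2.imread('pics/side5.png')[230:300,190:260]
cv2.imwrite('pics/z7.png',np.hstack([cv2.resize(a,(390,390),interpolation=2),cv2.resize(b,(390,390),interpolation=2)]))
E
```

```text
clock: 9.7
tool_pos: [0.5374, 0.2571, 0.1298]
orientation: [-162.4, 90.0, -79.6]
force: [-1.0, -0.5, -1.2]
opening: 0.0091
t 9.7 p [0.5374 0.2571 0.1298] jaw 172.86 x [ 0.e+00 -2.e-04 -1.e+00] F [-1.02 -0.52 -1.21] M [0.03 0.16 0.05] open 0.0091 j [ 44.4  15.8 -14.5   0.  -59.7 -51.5]
rows: linear [ 0.    0.01 -0.08] rotz -0.03 level rot [0. 0. 0.]
```

View pics/z7.png

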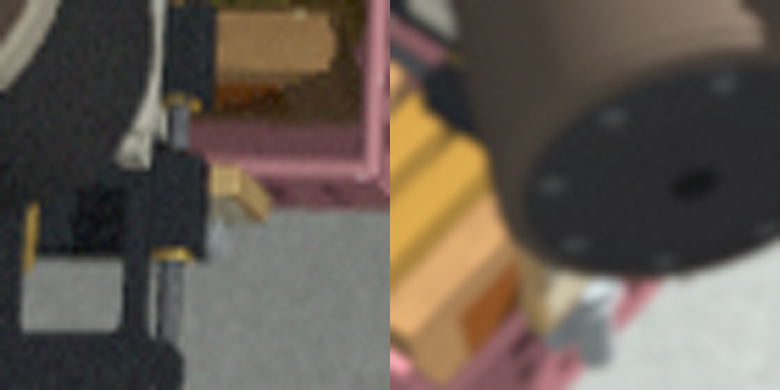

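The pin is in the sleeve and the collar is just above the rim. I'll press home gently.

```bash
python3 -m crank '[{"linear":[0,0,-0.06],"rot":[0,0,0],"hand":0},{"linear":[0,0,-0.04],"rot":[0,0,0],"hand":0},{"linear":[0,0,0],"rot":[0,0,0],"hand":0}]'
python3 -c "
from st import *
need([.5375,.258,.125],172.7)"
```

```text
clock: 10.18
tool_pos: [0.539, 0.2577, 0.1258]
orientation: [-62.4, 89.8, 20.5]
force: [-0.3, 0.3, -0.3]
opening: 0.0094
t 10.18 p [0.539  0.2577 0.1258] jaw 172.9 x [ 0.0035  0.0013 -1.    ] F [-0.3   0.28 -0.34] M [ 0.03  0.28 -0.03] open 0.0094 j [ 44.3  16.  -14.8   0.1 -58.9 -51.5]
rows: linear [-0.02  0.   -0.01] rotz -0.04 level rot [-0.02  0.04  0.  ]
```

```bash
python3 -m crank '[{"linear":[-0.02,0,-0.04],"rot":[-0.02,0.04,0],"hand":0},{"linear":[0,0,-0.04],"rot":[0,0,0],"hand":0}]'
python3 -c "
from st import *
need([.5375,.258,.125],172.7)"
```

```text
clock: 10.42
tool_pos: [0.5407, 0.2583, 0.1256]
orientation: [-73.6, 89.6, 9.4]
force: [-4.1, -1.8, 17.9]
opening: 0.009
t 10.43 p [0.5407 0.2583 0.1256] jaw 173.0 x [ 0.0067  0.0011 -1.    ] F [-4.1  -1.85 17.87] M [-0.9   1.81 -0.01] open 0.009 j [ 44.4  16.1 -14.8   0.3 -58.7 -51.5]
rows: linear [-0.05 -0.01 -0.01] rotz -0.06 level rot [-0.01  0.08  0.  ]
```

There is 18 N of contact at the expected seated height, so the collar is on the rim. I'll release it partway and then rise.

```bash
python3 -m crank '[{"linear":[-0.03,0,0.01],"rot":[0,0.06,0],"hand":0},{"linear":[0,0,0],"rot":[0,0,0],"hand":0.5},{"linear":[0,0,0],"rot":[0,0,0],"hand":0.5},{"linear":[0,0,0],"rot":[0,0,0],"hand":0.5},{"linear":[0,0,0],"rot":[0,0,0],"hand":0.5},{"linear":[0,0,0],"rot":[0,0,0],"hand":0.5}]'
python3 -c "
from st import *
need([.5375,.258,.125],172.7)"
```

```text
clock: 11.18
tool_pos: [0.5386, 0.2584, 0.1256]
orientation: [-25.6, 89.9, 57.4]
force: [0.6, -0.0, -0.3]
opening: 0.0432
t 11.18 p [0.5386 0.2584 0.1256] jaw 172.99 x [ 7.0e-04  1.1e-03 -1.0e+00] F [ 0.62 -0.04 -0.27] M [0.01 0.08 0.02] open 0.0432 j [ 44.3  16.1 -14.7  -0.  -59.1 -51.3]
rows: linear [-0.02 -0.01 -0.01] rotz -0.06 level rot [-0.01  0.01  0.  ]
```

```bash
python3 -m crank '[{"linear":[-0.02,0,0.3],"rot":[0,0,0],"hand":0.5},{"linear":[0,0,0.5],"rot":[0,0,0],"hand":0.5},{"linear":[0,0,0.6],"rot":[0,0,0],"hand":0.5},{"linear":[0,0,0.8],"rot":[0,0,0],"hand":0.5},{"linear":[0,0,0.8],"rot":[0,0,0],"hand":0.5},{"linear":[0,0,0.5],"rot":[0,0,0],"hand":0.5},{"linear":[0,-0.6,0.2],"rot":[0,0,0],"hand":0.5},{"linear":[0,-0.8,0.2],"rot":[0,0,0],"hand":0.5},{"linear":[0,-0.9,0.1],"rot":[0,0,0],"hand":0.5},{"linear":[0,-0.9,0.1],"rot":[0,0,0],"hand":0.5},{"linear":[0,-0.9,0.1],"rot":[0,0,0],"hand":0.5},{"linear":[0,-0.9,0.1],"rot":[0,0,0],"hand":0.5},{"linear":[0,-0.9,0],"rot":[0,0,0],"hand":0.5},{"linear":[0,-0.6,0],"rot":[0,0,0],"hand":0.5},{"linear":[0,0,0],"rot":[0,0,0],"hand":0.5}]'
python3 - <<'E'
from st import *
tool()
s=snap('side','side6');t=snap('top','top6')
a=cv2.imread('pics/top6.png')[205:275,105:195];b=cv2.imread('pics/side6.png')[220:300,180:260]
cv2.imwrite('pics/z8.png',np.hstack([cv2.resize(a,(400,390),interpolation=2),cv2.resize(b,(390,390),interpolation=2)]))
E
```

```text
clock: 13.05
tool_pos: [0.5334, -0.1443, 0.3911]
orientation: [-137.5, 89.9, -54.4]
force: [-0.4, 0.5, -0.3]
opening: 0.0437
t 13.05 p [ 0.5334 -0.1443  0.3911] jaw 173.12 x [ 8.0e-04 -1.2e-03 -1.0e+00] F [-0.36  0.51 -0.33] M [ 0.02  0.09 -0.  ] open 0.0437 j [  5.2   5.2   6.    0.1 -90.8 -12.1]
```

View pics/z8.png

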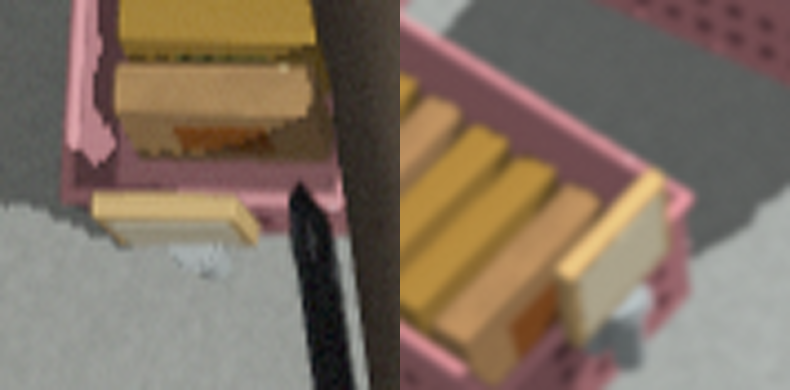

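View pics/side6.png

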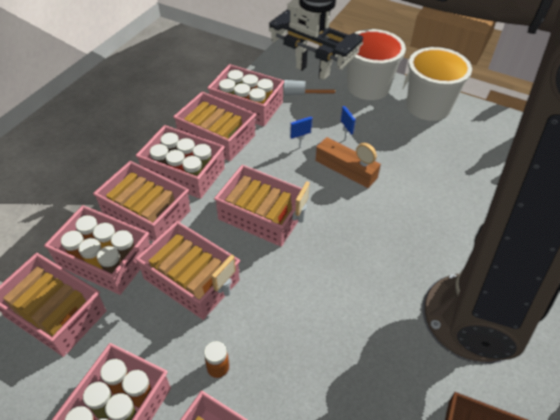

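The board stands on the sleeve at (223,273) in the side view. The round board (367,154), the signed board and the jar (216,358) haven't moved. I'll check the numbers.

Run:
```python
from h import *
vv,uu=np.mgrid[0:420,0:560]
for n,reg in (('top',(slice(235,265),slice(120,168))),('side',(slice(250,295),slice(208,240)))):
    s=dict(np.load(n+'6.npz'));P=world(s,uu.ravel(),vv.ravel()).reshape(420,560,3)
    m=np.zeros((420,560),bool);m[reg]=1;m&=(s['depth']>0)&(P[...,2]>.105)&(P[...,2]<.18)&(abs(P[...,0]-.5375)<.03)
    Q=P[m];t=Q[Q[:,2]>.160];r=cv2.fitLine(t[:,:2].astype(np.float32),cv2.DIST_L2,0,.01,.01).ravel()
    f=cv2.minAreaRect(t[:,:2].astype(np.float32))
    print(n,len(t),'centre',np.array(f[0]).round(4),'size',f[1],'topz',np.median(t[:,2]).round(4),np.percentile(Q[:,2],99).round(4),'dir',np.degrees(np.arctan(r[1]/r[0])))
    s0=dict(np.load(n+'0.npz'))
    for k,(a,b,c,d) in {'jar':(275,300,75,110) if n=='top' else (340,378,200,232),'signed':(245,262,255,292) if n=='top' else (180,218,293,312),'round':(140,170,355,378)}.items():
        if n=='side' or k!='round': print(k,np.abs(s0['image'][a:b,c:d].astype(int)-s['image'][a:b,c:d]).mean().round(1))
    if n=='side':
        m2=m&(P[...,2]>.11)&(P[...,2]<.158);Q=P[m2];A=np.c_[Q[:,1:],np.ones(len(Q))];x=np.linalg.lstsq(A,Q[:,0],rcond=None)[0];print('face x=a y+b z',x, 'lean deg',np.degrees(np.arctan(x[1])))
```

```text
top 164 centre [0.5378 0.2577] size (0.06785938888788223, 0.010855358093976974) topz 0.1653 0.1697 dir 83.371765
jar 25.3
signed 32.1
side 137 centre [0.5386 0.2581] size (0.07077573984861374, 0.012585384771227837) topz 0.1642 0.1672 dir 82.72463
jar 21.9
signed 34.9
round 20.6
face x=a y+b z [0.15383904 0.0033204  0.49414514] lean deg 0.19024444641653637
```

```bash
python3 -c "
from h import *
ticket.close_job()"
```

```text
the job is handed in; nothing more can be done
```

The rectangular board is out of the stock block and in the empty sleeve of the left basket. It was pressed down until the collar seated (about 18 N) and released. I handed the job in at about 13 s; no verdict is reported.

The last checks, made from both cameras with the arm raised clear:

| Check | Measured | Limit |
|---|---|---|
| Distance from the measured sleeve centre (0.5375, 0.258) | about 0.4 mm (top), 1.1 mm (side) | 4 mm |
| Board top height | 0.164–0.165 m; 0.166 m expected when fully home | mouth −4 to +3 mm |
| Angle to the basket edge | about 1° | 15° |
| Lean across the board's face (sideways lean not measured) | 0.2° | 6° |

The round board, the other basket's board and the jar look unmoved in the pictures. My pixel-difference check on them was inconclusive: their image patches differ by about 20–35 grey levels. I put that down to the arm's shadow having moved, and I did not re-measure their positions.

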